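# Weigh a small carton and clamp it in the packing jig

### The job

Take the blue-banded carton out of the grey rack and stand it on the platform scale, letting go of it for half a second so that it is weighed. Then stand it in the channel of the blue jig, loosen the black clamp knob (counter-clockwise from above), slide the red stop up until the carton is held snugly between the stop and the fence with no gap, and turn the knob clockwise until the stop is clamped firmly. Do not drop the carton, and leave the yellow-banded carton and the bottle alone.

Things in the scene. Friction and masses are not known exactly. Their poses are not given: they have to be found in the camera images.
- carton: cardboard carton with a blue band, 66 (x) x 44 (y) x 90 mm tall, 0.3 to 0.6 kg, upright in one bay of the rack. Origin: centre of its underside, z up. In the rack its 66 mm ends are shut in, so it is taken across its 44 mm width; in the jig its width is shut in, so it must be held by its 66 mm ends: it is taken again a quarter turn round after standing on the scale.
- carton_b: the same carton with a yellow band, in the other bay of the rack; leave it where it is.
- rack: grey fixed rack, 166 (x) x 100 mm: an 8 mm floor and three upright walls at x = -79, 0, +79, 6 mm thick, 60 mm wide (y), 102 mm high (4 mm above the cartons' tops). The two bays, centred at x = -39.5 and +39.5, are 73 mm long in x, open at the top and both y sides. Origin: centre of its underside at table height.
- scale: fixed platform scale, steel plate 190 x 190 mm, its top 50 mm above the table. Origin: under the plate's centre at table height.
- jig: blue fixed base plate 295 x 100 x 8 mm. Origin at table height, mid-channel, under the face of the steel fence (plane x = 0, top 40 mm above the table); x runs along the channel from fence to knob. Channel floor 8 mm above the table; two aluminium walls up to 110 mm, from x = -14 to 110 mm, leave 52 mm between them (y = -26 to 26). The carton stands in it, its x along the jig's x.
- stop (a joint): slide of the red stop along the jig, in m, growing towards the fence, 0 to 0.070. Gap between fence face and stop face = 0.118 m - value, so 0.052 just closes on the 66 mm carton. Friction when freed about 2 N. It starts clamped, some 18 to 48 mm too far back.
- stop_face (a point): centre of the stop's pusher face (44 mm wide, 10 to 40 mm above the table), 25 mm above the table; the knob's axis is 95 mm behind it (jig's +x).
- knob (a joint): clamp knob's angle in rad, growing clockwise seen from above (tightening), 0 to 4.5. Where it bites (1.4 to 2.1) depends on the stop's place on the worn rail and must be felt: there the torque starts to rise above the knob's own friction (0.2 N m), with some 90 N of clamping force per radian; 0.5 rad past the bite or more is firm. Below 1.4 it is free.
- knob_grip (a point): middle of the knob's black grip bar, on the knob's axis, 73 mm above the table. The bar is 68 (x) x 16 (y) x 30 mm high (58 to 88 mm above the table) on a round foot; the stop's red block under it (56 x 60 mm) is 45 mm high.
- shoe: small brass clamp shoe hidden under the knob inside the stop, which the knob presses onto the rail.
- rail: steel rail under the red stop, 150 mm long, fixed to the jig; origin as the jig's.
- bottle: clear water bottle, 60 mm across, 200 mm tall, standing; origin under its centre. Leave alone.

How it is judged:
On the way, in this order (a step that is already met when the one before it is completed fails the run):
1. the carton stands on the scale's plate, let go (z of carton in the frame of scale between 0.046 and 0.054 m and x of carton in the frame of scale between -0.09 and 0.09 m and y of carton in the frame of scale between -0.09 and 0.09 m and angle between carton's own z axis and vertical below 0.08 rad and contact force between carton and scale above 1 N and contact force between the fingers and carton below 0.3 N and linear speed of carton below 0.02 m/s), for 0.3 s.
2. the carton stands in the jig's channel, let go, and the clamp is free (y of carton in the frame of jig between -0.008 and 0.008 m and z of carton in the frame of jig below 0.011 m and angle between carton's own z axis and vertical below 0.08 rad and contact force between the fingers and carton below 0.3 N and x of carton in the frame of jig between 0.028 and 0.09 m and contact force between shoe and rail below 1 N), for 0.05 s.
At the end, for the whole second after the job is handed in: The carton stands upright (within 0.08 rad) lengthwise on the channel floor, its centre 29 to 36.5 mm from the fence face, the stop closed on it with at most 3 mm of slack (joint stop above 0.049), the shoe pressed on the rail with over 35 N, all released and at rest (y of carton in the frame of jig between -0.008 and 0.008 m and z of carton in the frame of jig below 0.011 m and angle between carton's own z axis and vertical below 0.08 rad and contact force between the fingers and carton below 0.3 N and linear speed of carton below 0.02 m/s and x of carton in the frame of jig between 0.029 and 0.0365 m and value of joint stop above 0.049 m and contact force between shoe and rail above 35 N and angle between the x axis of carton and the x axis of jig, either way round below 0.08 rad); the robot touches nothing.
It fails at once if the carton is dropped (falls freely faster than 0.5 m/s) (contact force between the fingers and carton below 0.3 N and linear speed of carton above 0.5 m/s).
It fails at once if the carton is tipped over (angle between carton's own z axis and vertical above 0.6 rad).
It fails at once if the yellow-banded carton is disturbed (moved over 20 mm) (distance of carton_b from where it was at the start of the episode above 0.02 m).
It fails at once if the bottle is disturbed (moved over 30 mm) (distance of bottle from where it was at the start of the episode above 0.03 m).
It also fails if it takes over 72 s, if anything falls off the work surface, if the arm or the gripper's body presses on something with over 40 N, if the wrist force passes 120 N, or if a joint passes its speed limit or range.

### The arm

A 6-joint arm with a two-finger parallel gripper is mounted at the origin on the work surface. World frame = base frame: x ahead of the robot, y to its left, z up, the work surface at z = 0. Lengths are in m, angles in rad, forces in N, time in s.
With the tool pointing down it reaches from about 0.275 to 0.75 m from the base axis. Payload 10.2 kg.
Tool frame: the origin (TCP) lies between the finger pads; the fingertips stand 22 mm ahead of it and the grasp point (between the pads) lies 3 mm ahead of it; z points along the fingers, y is the line along which they close (so a half turn about z gives the same grasp; the last joint's range is limited). The gripper opens to 88 mm and grips with 3 to 60 N. Pads are 18 mm wide; open, the fingers measure 123 mm over their backs; the gripper's body (75 mm by 187 mm) begins 45 mm behind the grasp point.
Start: joints at [-1.334, 0.313, 1.498, -0, 1.331, -0.223], TCP at [0.233, -0.47, 0.261] pointing down, gripper open.
Joint ranges: [-2.94, 2.94], [-0.97, 2.17], [0.19, 2.56], [-1.23, 4.37], [0.02, 3.11], [-2.88, 2.88]. Speed limits (rad/s): [2.39, 2.39, 3.01, 3.14, 3.14, 3.14].

### API

Orientations are given as a unit quaternion [x, y, z, w].
In Python, from workcell import manip gives the robot as it stands.
- The arm moves only by the tool step_arm, never from a script. Its argument "motion" is one flat list of numbers, 7 for each row, row after row: the finger opening in mm, from 0 to 88.1, then the shift along the world's x, y, z as a fraction of full scale, then the turn, a rotation vector about the world's x, y, z as a fraction of full scale. In form: [jaw, tx, ty, tz, rx, ry, rz, jaw, tx, ty, tz, rx, ry, rz, ...]. A call has 1 to 5 rows; each row is the pose to reach, as a shift and turn from the pose commanded when the call began; what a row does not reach only later rows make up. Full scale, the value 1, is 0.15 m for a shift and 0.5 rad for a turn. A row lasts 1/10 s, in which the tool goes at most 50 mm and 8.59 degrees, less where a joint would pass 70% of its speed; a pose out of reach is approached as far as the arm can. A call with a number of a shift or a turn outside -1 to 1 is refused whole. A call with a gripper value outside its range is refused whole. The fingers move at their own pace and stop on an object; the grip force is fixed at half the most. Time passes only in rows, so rows that repeat a pose let the fingers close. It gives the time, the measured TCP pose, the force, the opening and the grip force at its end, in the units of the state.
- manip.observe(): the state, without advancing time (a new reading comes with each control period).
- manip.camera(name): name is "scene" or "top" or "wrist"; returns the picture (400x640x3 uint8, red, green, blue); there is no depth.
- manip.camera_info(name): a dict with "K" (3x3 intrinsics, pixels), "R" (3x3) and "t" (3): a world point X has camera coordinates R X + t. Camera axes: x right, y down, z forward; pixel columns grow to the right and rows downward; lengths in m; the calibration is good to about 2 mm. A picture is of the moment at which its call begins: read the wrist's pose just before it. camera_info takes no time and is no camera call; for the wrist camera it gives the pose at the moment of the call.
- manip.job_done(): hands the job in; it is judged then, once.
The state is a dict: "time_s": time; "joint_pos": joint angles; "joint_vel": joint speeds; "effort": joint torques, N m; "ee_pos": TCP position; "eef_rot": TCP orientation; "ft_force": force on the tool from outside, world axes, zero at the start; "moment": the same for the moment, N m; "gripper_width": finger opening in m; "grasp_force": force on a finger pad.
Only numpy, scipy, OpenCV 4.12 (cv2) and the standard library are available. Lean on these libraries where they do the work, as an engineer would, in place of code of your own. Each camera call takes 0.05 s, during which the arm holds its last target. There are 200 camera calls.

## Working session

There is one attempt and no reset: what is moved stays moved. The work goes in short steps, Python scripts to look and compute and a tool call to move; the robot and the scene stay as the last step left them, time stands still between calls to the robot, and variables do not carry over. Pictures are saved under pics/ and viewed, at most 10 in all, crops included, and the job is handed in when it is done.

Besides the shell and the picture viewer there is one more tool, called after "Request:" in YAML: its name, and indented under it one key for each argument. step_arm: Moves the arm, as the interface text tells. Shift numbers are shares of 0.15 m and turn numbers shares of 0.5 rad, none past 1 either way. Its arguments: {"type":"object","properties":{"motion":{"type":"array"}},"required":["motion"]}

```bash
mkdir -p pics; python3 - <<'E'
from workcell import manip
import cv2,numpy as np
for n in("scene","top"):
    im=manip.camera(n); cv2.imwrite(f"pics/{n}0.png",im[:,:,::-1])
    i=manip.camera_info(n); print(n,{k:np.round(v,4).tolist() for k,v in i.items() if k in"KRt"})
print(manip.observe())
E
```

```text
scene {'K': [[367.2947, 0.0, 322.444], [0.0, 367.2947, 202.2282], [0.0, 0.0, 1.0]], 'R': [[-0.8227, 0.5685, 0.0017], [0.3479, 0.5059, -0.7894], [-0.4496, -0.6488, -0.6139]], 't': [0.4879, -0.1282, 1.2547]}
top {'K': [[496.286, 0.0, 323.7315], [0.0, 496.286, 195.8932], [0.0, 0.0, 1.0]], 'R': [[-0.0264, -0.9996, -0.0052], [-0.9885, 0.0269, -0.1488], [0.1489, 0.0012, -0.9889]], 't': [-0.0065, 0.5689, 1.3191]}
{'time_s': 0.1, 'joint_pos': array([-1.33441391e+00,  3.13366240e-01,  1.49835688e+00,  1.23444630e-05,
        1.33100370e+00, -2.23386205e-01]), 'joint_vel': array([ 1.62933470e-03, -9.65189613e-04, -1.69891635e-03, -4.22700886e-04,
       -2.76149255e-03, -1.02113259e-05]), 'effort': array([ 2.72959122e-03, -4.02813077e+01, -2.52644902e+01,  6.95532351e-02,
        3.41991428e-02, -4.46243166e-05]), 'ee_pos': array([ 0.23291472, -0.47028622,  0.26023411]), 'eef_rot': array([ 9.73692941e-01,  2.27863414e-01,  2.30973472e-06, -5.67108867e-04]), 'ft_force': array([0.29459298, 0.71340293, 0.26086537]), 'moment': array([-0.01181414,  0.00938222, -0.01397818]), 'grasp_force': 0.0, 'gripper_width': 0.08830997241420581}
```

View pics/top0.png

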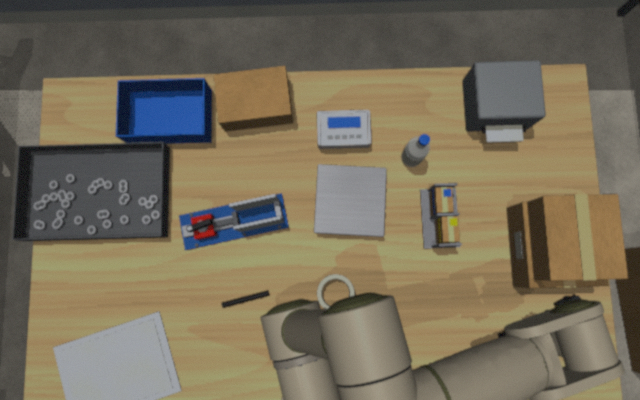

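View pics/scene0.png

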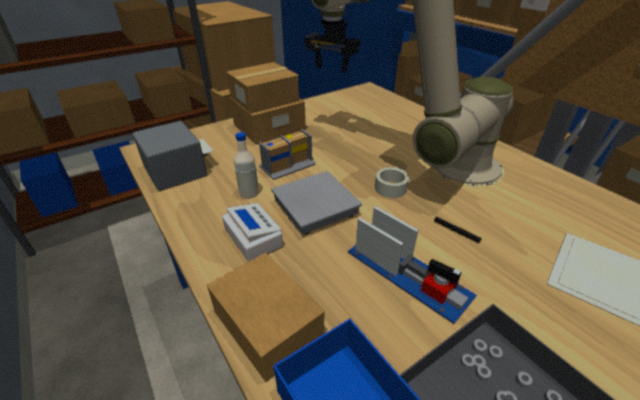

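The top view shows the rack at (443,216), with the blue carton at (443,200) and the yellow at (447,232). The scale is at (350,201), the jig at (235,222) with its knob end on the left, and the bottle at (416,150). Next I'll get coarse positions from masks.

```bash
cat > h.py <<'E'
from workcell import manip
import cv2,numpy as np
def px2w(info,uv,z):
    K,R,t=[np.array(info[k]) for k in"KRt"]
    c=-R.T@t; d=R.T@np.linalg.inv(K)@np.array([*uv,1.]); return c+d*(z-c[2])/d[2]
def w2px(info,X):
    K,R,t=[np.array(info[k]) for k in"KRt"]; p=K@(R@np.array(X)+t); return p[:2]/p[2]
def mask(im,lo,hi,roi=None):
    m=cv2.inRange(cv2.cvtColor(im,cv2.COLOR_RGB2HSV),lo,hi)
    if roi:
        q=np.zeros_like(m);a,b,c,d=roi;q[b:d,a:c]=m[b:d,a:c];m=q
    return m
def snap(name,fn):
    info=manip.camera_info(name); im=manip.camera(name); cv2.imwrite(f"pics/{fn}.png",im[:,:,::-1]); return im,info
E
python3 - <<'E'
from h import *
i=manip.camera_info("top"); im=cv2.imread("pics/top0.png")[:,:,::-1].copy()
P=lambda m:cv2.findNonZero(m)
def show(n,m,z):
    r=cv2.minAreaRect(P(m)); print(n,len(P(m)),np.round([px2w(i,p,z)[:2] for p in cv2.boxPoints(r)],3).tolist(),np.round(px2w(i,r[0],z)[:2],3))
show("jigblue",mask(im,(100,120,50),(125,255,255),(175,185,292,252)),.008)
show("red",mask(im,(0,150,80),(8,255,255),(175,185,292,252)),.045)
show("blueband",mask(im,(100,120,40),(130,255,255),(420,180,465,252)),.098)
show("yellow",mask(im,(22,150,120),(35,255,255),(420,180,465,252)),.098)
g=mask(im,(0,0,90),(179,35,255),(305,155,395,245)); show("scale",g,.05)
print("bottle",px2w(i,(416,163),0),px2w(i,(424,140),.2))
cv2.imwrite("pics/c.png",np.hstack([cv2.resize(im[175:260,410:475,::-1],None,fx=5,fy=5,interpolation=2),cv2.resize(im[175:260,178:265,::-1],None,fx=5,fy=5,interpolation=2)]))
E
```

```text
jigblue 1550 [[0.528, 0.387], [0.584, 0.099], [0.49, 0.08], [0.435, 0.365]] [0.509 0.233]
red 201 [[0.516, 0.339], [0.525, 0.288], [0.469, 0.277], [0.461, 0.328]] [0.493 0.308]
blueband 42 [[0.542, -0.297], [0.575, -0.348], [0.558, -0.358], [0.526, -0.307]] [ 0.55  -0.328]
yellow 57 [[0.493, -0.35], [0.492, -0.368], [0.474, -0.367], [0.475, -0.349]] [ 0.484 -0.358]
scale 4760 [[0.468, 0.008], [0.657, -0.006], [0.641, -0.197], [0.453, -0.179]] [ 0.554 -0.094]
bottle [ 0.66276137 -0.28763725  0.        ] [ 0.67723679 -0.27238477  0.2       ]
```

View pics/c.png

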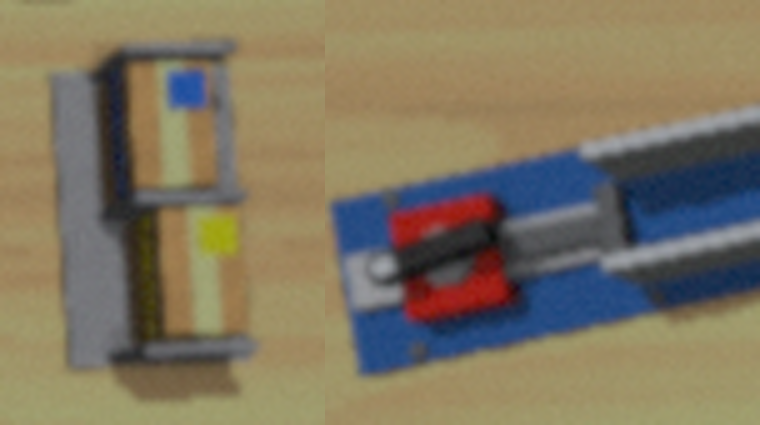

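The crop shows the blue carton in the bay at the top of the image (world +x) and both bays running along world x. The jig's knob bar is turned slightly from the jig axis. I'll go above the rack and refine with the wrist camera.

Request:
step_arm:
  motion: [88,0.4,0.2,0.5,0,0,-0.3,88,0.7,0.35,0.6,0,0,-0.6,88,1,0.45,0.6,0,0,-0.92,88,1,0.45,0.6,0,0,-0.92]

```text
time_s: 0.5
ee_pos: [0.3841, -0.4022, 0.3514]
eef_rot: [1.0, -0.003, -0.0, 0.0]
ft_force: [0.4, -0.3, -0.5]
gripper_width: 0.088
grasp_force: 0.0
```

Request:
step_arm:
  motion: [88,0.33,0.16,0,0,0,0,88,0.66,0.3,0,0,0,0,88,0.9,0.4,0,0,0,0,88,0.9,0.4,0,0,0,0]

```text
time_s: 0.9
ee_pos: [0.5217, -0.34, 0.3491]
eef_rot: [1.0, 0.003, -0.0, -0.001]
ft_force: [-0.6, -0.3, -1.1]
gripper_width: 0.0879
grasp_force: 0.0
```

```bash
python3 - <<'E'
from h import *
im,i=snap("wrist","w1"); print({k:np.round(v,4).tolist() for k,v in i.items() if k in"KRt"})
o=manip.observe();print(o["time_s"],o["ee_pos"],o["eef_rot"],o["joint_pos"])
R,t=np.array(i["R"]),np.array(i["t"]);print(-R.T@t)
E
```

```text
{'K': [[310.2223, 0.0, 319.4772], [0.0, 310.2223, 198.2898], [0.0, 0.0, 1.0]], 'R': [[0.0049, -1.0, -0.0023], [-0.9505, -0.0054, 0.3108], [-0.3108, 0.0007, -0.9505]], 't': [-0.3408, 0.4227, 0.6358]}
0.95 [ 0.51969949 -0.34154374  0.34942338] [ 9.99998137e-01  1.70220806e-03 -6.30612003e-04 -6.55612132e-04] [-7.69558931e-01  5.04222212e-01  9.94520105e-01  6.12332930e-05
  1.64466865e+00  7.97837440e-01]
[ 0.60101174 -0.33896579  0.47211271]
```

View pics/w1.png

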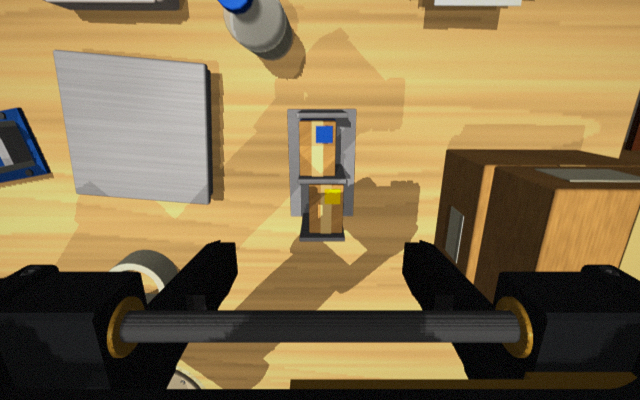

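The wrist view shows the rack floor over about (287–355, 109–216) and the blue carton's top at about (302–336, 121–177). I'll enlarge it for an accurate read.

```bash
python3 - <<'E'
from h import *
im=cv2.imread("pics/w1.png"); cv2.imwrite("pics/w1c.png",cv2.resize(im[100:245,270:370],None,fx=4.1,fy=4.1,interpolation=2)) if 0 else cv2.imwrite("pics/w1c.png",cv2.resize(im[100:245,270:370],None,fx=4,fy=4,interpolation=2))
E
```

```text
(no output)
```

View pics/w1c.png

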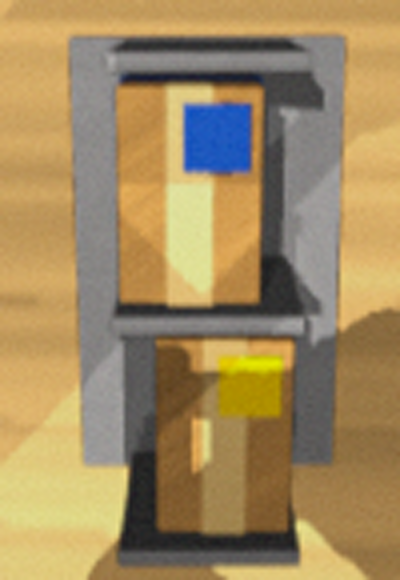

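The carton's top corners in the crop are (118,84), (263,84), (261,304) and (117,304). The first wall's top spans crop x 108–310 at y≈61, and the middle wall's spans x 114–305 at y≈325.

```bash
python3 - <<'E'
from h import *
i=dict(K=[[310.2223,0,319.4772],[0,310.2223,198.2898],[0,0,1]],R=[[.0049,-1,-.0023],[-.9505,-.0054,.3108],[-.3108,.0007,-.9505]],t=[-.3408,.4227,.6358])
f=lambda x,y,z:px2w(i,(270+(x-1.5)/4,100+(y-1.5)/4),z)
c=np.array([f(*p,.098) for p in((118,84),(263,84),(261,304),(117,304))]);print(c.round(4),c.mean(0))
for p in((108,61),(310,61),(114,325),(305,325),(120,556),(298,556)):print(f(*p,.102).round(4))
for p in((70,38),(345,38),(330,465),(85,465)):print(f(*p,.008).round(4))
# scale corners
for p in((54,51),(209,65),(210,203),(78,194)):print("s",px2w(i,p,.05).round(3))
E
```

```text
[[ 0.5744 -0.3143  0.098 ]
 [ 0.5746 -0.3569  0.098 ]
 [ 0.5084 -0.3576  0.098 ]
 [ 0.5081 -0.313   0.098 ]] [ 0.54138814 -0.33545711  0.098     ]
[ 0.5812 -0.3118  0.102 ]
[ 0.5814 -0.3701  0.102 ]
[ 0.5025 -0.3123  0.102 ]
[ 0.5028 -0.3711  0.102 ]
[ 0.4242 -0.3129  0.102 ]
[ 0.4246 -0.3713  0.102 ]
[ 0.584  -0.2914  0.008 ]
[ 0.5845 -0.3903  0.008 ]
[ 0.4199 -0.3911  0.008 ]
[ 0.4193 -0.2929  0.008 ]
s [ 0.654 -0.008  0.05 ]
s [ 0.638 -0.199  0.05 ]
s [ 0.455 -0.181  0.05 ]
s [0.468 0.006 0.05 ]
```

Request:
step_arm:
  motion: [88,0.15,0.04,-0.33,0,0,0,88,0.15,0.04,-0.66,0,0,0,88,0.15,0.04,-1,0,0,0,88,0.15,0.04,-1,0,0,0,88,0.15,0.04,-1,0,0,0]

```text
time_s: 1.45
ee_pos: [0.5399, -0.3377, 0.2015]
eef_rot: [1.0, -0.001, -0.0, -0.0]
ft_force: [-0.0, -0.4, 1.1]
gripper_width: 0.0879
grasp_force: 0.0
```

```bash
python3 - <<'E'
from h import *
o=manip.observe();print(o["ee_pos"],o["eef_rot"],o["ft_force"])
E
```

```text
[ 0.53989284 -0.33770868  0.20152423] [ 9.99999767e-01 -6.33954837e-04 -2.24336628e-04 -1.21202035e-04] [-0.04752015 -0.42045524  1.12623805]
```

Request:
step_arm:
  motion: [88,0.01,0.015,-0.3,0,0,0,88,0.01,0.015,-0.55,0,0,0,88,0.01,0.015,-0.75,0,0,0,88,0.01,0.015,-0.82,0,0,0,88,0.01,0.015,-0.82,0,0,0]

```text
time_s: 1.95
ee_pos: [0.5424, -0.3356, 0.0793]
eef_rot: [1.0, -0.0, 0.001, 0.001]
ft_force: [0.4, 0.0, 0.9]
gripper_width: 0.0877
grasp_force: 0.0
```

Request:
step_arm:
  motion: [30,0,0,0,0,0,0,30,0,0,0,0,0,0,30,0,0,0,0,0,0,30,0,0,0,0,0,0,30,0,0,0,0,0,0]

```text
time_s: 2.45
ee_pos: [0.5421, -0.3348, 0.0781]
eef_rot: [1.0, -0.0, 0.0, 0.0]
ft_force: [-0.5, -0.3, 0.6]
gripper_width: 0.0503
grasp_force: 0.0
```

Request:
step_arm:
  motion: [30,0,0,0,0,0,0,30,0,0,0,0,0,0,30,0,0,0,0,0,0]

```text
time_s: 2.75
ee_pos: [0.5421, -0.335, 0.078]
eef_rot: [1.0, -0.0, 0.0, 0.0]
ft_force: [-0.5, -0.9, 2.2]
gripper_width: 0.0437
grasp_force: 29.9
```

Request:
step_arm:
  motion: [30,0,0,0.1,0,0,0,30,0,0,0.3,0,0,0,30,0,0,0.5,0,0,0,30,0,0,0.7,0,0,0,30,0,0,0.85,0,0,0]

```text
time_s: 3.25
ee_pos: [0.542, -0.3345, 0.2078]
eef_rot: [1.0, -0.0, 0.0, 0.0]
ft_force: [0.3, 0.5, -3.9]
gripper_width: 0.0435
grasp_force: 29.9
```

Request:
step_arm:
  motion: [30,0,0.25,0,0,0,0,30,0.04,0.5,0,0,0,0,30,0.06,0.75,0,0,0,0,30,0.08,1,0,0,0,0,30,0.08,1,0,0,0,0]

```text
time_s: 3.75
ee_pos: [0.554, -0.1804, 0.2059]
eef_rot: [1.0, 0.002, -0.0, -0.001]
ft_force: [0.2, -0.9, -3.2]
gripper_width: 0.0437
grasp_force: 29.9
```

Request:
step_arm:
  motion: [30,0,0.25,0,0,0,0,30,0,0.45,0,0,0,0,30,0,0.57,-0.15,0,0,0,30,0,0.57,-0.35,0,0,0,30,0,0.57,-0.5,0,0,0]

```text
time_s: 4.25
ee_pos: [0.5535, -0.0989, 0.1292]
eef_rot: [1.0, 0.0, -0.001, -0.0]
ft_force: [-0.2, 0.2, -2.9]
gripper_width: 0.0438
grasp_force: 29.9
```

Request:
step_arm:
  motion: [30,0,0,0,0,0,0,30,0,0,-0.04,0,0,0,30,0,0,-0.05,0,0,0,30,0,0,-0.05,0,0,0]

```text
time_s: 4.65
ee_pos: [0.5543, -0.0995, 0.1235]
eef_rot: [1.0, -0.0, 0.001, 0.0]
ft_force: [0.5, 0.3, -3.6]
gripper_width: 0.044
grasp_force: 29.9
```

Request:
step_arm:
  motion: [30,0,0,-0.015,0,0,0,30,0,0,-0.025,0,0,0,30,0,0,-0.025,0,0,0]

```text
time_s: 4.95
ee_pos: [0.5542, -0.0994, 0.1199]
eef_rot: [1.0, -0.0, 0.001, 0.0]
ft_force: [-1.9, -0.8, 4.2]
gripper_width: 0.0439
grasp_force: 29.9
```

Touching down. I'll release and wait.

Request:
step_arm:
  motion: [88,0,0,0,0,0,0,88,0,0,0,0,0,0,88,0,0,0,0,0,0,88,0,0,0,0,0,0,88,0,0,0,0,0,0]

```text
time_s: 5.45
ee_pos: [0.554, -0.0992, 0.1189]
eef_rot: [1.0, -0.0, 0.0, -0.0]
ft_force: [0.4, 0.2, -0.7]
gripper_width: 0.0816
grasp_force: 0.0
```

Request:
step_arm:
  motion: [88,0,0,0,0,0,0,88,0,0,0.15,0,0,0,88,0,0,0.4,0,0,0,88,0,0,0.7,0,0,0,88,0,0,0.8,0,0,0]

```text
time_s: 5.95
ee_pos: [0.555, -0.0996, 0.2435]
eef_rot: [1.0, -0.0, 0.003, 0.001]
ft_force: [-0.2, -0.0, -0.2]
gripper_width: 0.0881
grasp_force: 0.0
```

```bash
python3 - <<'E'
from h import *
im,i=snap("wrist","w2"); np.save("w2.npy",i,allow_pickle=True)
o=manip.observe();print(o["time_s"],o["ee_pos"],o["joint_pos"])
E
```

```text
6.0 [ 0.55517663 -0.09964493  0.24405469] [-3.85281668e-01  4.07673046e-01  1.40827495e+00  2.90549565e-05
  1.31783212e+00  1.18557279e+00]
```

View pics/w2.png

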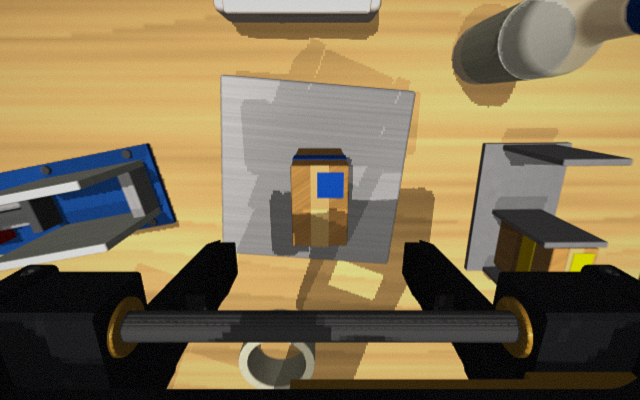

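The carton stands free on the scale, with its top at about (291–349, 163–246). I'll check its centre and make the quarter turn above it.

Request:
step_arm:
  motion: [88,0,0,0,0,0,0.3,88,0,0,0,0,0,0.6,88,0,0,0,0,0,0.9,88,0,0,0,0,0,1,88,0,0,0,0,0,1]

```text
time_s: 6.5
ee_pos: [0.5537, -0.0992, 0.238]
eef_rot: [0.969, 0.247, -0.001, -0.0]
ft_force: [-0.5, 0.2, -0.1]
gripper_width: 0.0879
grasp_force: 0.0
```

Request:
step_arm:
  motion: [88,0,0,0,0,0,0.3,88,0,0,0,0,0,0.6,88,0,0,0,0,0,0.9,88,0,0,0,0,0,1,88,0,0,0,0,0,1]

```text
time_s: 7.0
ee_pos: [0.5538, -0.0992, 0.2384]
eef_rot: [0.878, 0.479, -0.0, -0.0]
ft_force: [0.1, -0.4, 0.3]
gripper_width: 0.0878
grasp_force: 0.0
```

Request:
step_arm:
  motion: [88,0,0,0,0,0,0.3,88,0,0,0,0,0,0.6,88,0,0,0,0,0,0.9,88,0,0,0,0,0,1,88,0,0,0,0,0,1]

```text
time_s: 7.5
ee_pos: [0.5539, -0.0992, 0.2386]
eef_rot: [0.733, 0.681, -0.0, -0.0]
ft_force: [-0.3, -0.8, 0.2]
gripper_width: 0.088
grasp_force: 0.0
```

Request:
step_arm:
  motion: [88,0,0,-0.2,0,0,0.14,88,0,0,-0.3,0,0,0.14,88,0,0,-0.3,0,0,0.14]

```text
time_s: 7.8
ee_pos: [0.5531, -0.0989, 0.1919]
eef_rot: [0.709, 0.706, -0.001, -0.002]
ft_force: [0.6, 0.5, -0.2]
gripper_width: 0.0877
grasp_force: 0.0
```

```bash
python3 - <<'E'
from h import *
i=np.load("w2.npy",allow_pickle=True).item()
c=np.array([px2w(i,p,.140) for p in((291,163),(349,163),(348,246),(293,246))]);print(c.round(4),c.mean(0))
o=manip.observe();print(o["time_s"],o["ee_pos"],o["eef_rot"])
E
```

```text
[[ 0.5883 -0.0778  0.14  ]
 [ 0.5883 -0.1208  0.14  ]
 [ 0.5203 -0.1219  0.14  ]
 [ 0.5204 -0.0775  0.14  ]] [ 0.55435137 -0.09946988  0.14      ]
7.8 [ 0.55310502 -0.09893359  0.19188824] [ 0.70859454  0.70561274 -0.00083944 -0.00193267]
```

Request:
step_arm:
  motion: [88,0.005,0,-0.2,0,0,0,88,0.005,0,-0.35,0,0,0,88,0.005,0,-0.45,0,0,0,88,0.005,0,-0.48,0,0,0,50,0.005,0,-0.48,0,0,0]

```text
time_s: 8.3
ee_pos: [0.5549, -0.0993, 0.1224]
eef_rot: [0.708, 0.706, 0.0, 0.0]
ft_force: [0.0, -0.8, 0.6]
gripper_width: 0.082
grasp_force: 0.0
```

Request:
step_arm:
  motion: [50,0,0,0,0,0,0,50,0,0,0,0,0,0,50,0,0,0,0,0,0,50,0,0,0,0,0,0]

```text
time_s: 8.7
ee_pos: [0.5552, -0.0994, 0.123]
eef_rot: [0.708, 0.707, 0.0, 0.001]
ft_force: [0.4, 0.0, 5.7]
gripper_width: 0.0658
grasp_force: 30.0
```

Request:
step_arm:
  motion: [50,0,0,0.15,0,0,0,50,0,0,0.4,0,0,0,50,0,0.1,0.7,0,0,-0.2,50,-0.1,0.25,0.95,0,0,-0.45,50,-0.2,0.4,0.95,0,0,-0.7]

```text
time_s: 9.2
ee_pos: [0.5255, -0.039, 0.269]
eef_rot: [0.821, 0.57, 0.003, 0.003]
ft_force: [-0.2, 0.7, -3.6]
gripper_width: 0.0657
grasp_force: 30.0
```

Request:
step_arm:
  motion: [50,-0.1,0.25,0,0,0,-0.25,50,-0.2,0.5,0,0,0,-0.5,50,-0.3,0.7,0,0,0,-0.75,50,-0.3,0.9,0,0,0,-1,50,-0.3,0.9,0,0,0,-1]

```text
time_s: 9.7
ee_pos: [0.4788, 0.0984, 0.2643]
eef_rot: [0.936, 0.352, -0.0, -0.001]
ft_force: [-0.2, -0.8, -3.6]
gripper_width: 0.0661
grasp_force: 30.0
```

Request:
step_arm:
  motion: [50,-0.1,0.25,0,0,0,-0.25,50,-0.2,0.5,0,0,0,-0.5,50,-0.3,0.7,0,0,0,-0.75,50,-0.3,0.8,0,0,0,-1,50,-0.3,0.8,0,0,0,-1.0]

```text
time_s: 10.2
ee_pos: [0.4343, 0.2166, 0.2642]
eef_rot: [0.994, 0.111, -0.0, 0.0]
ft_force: [-0.6, 0.3, -2.9]
gripper_width: 0.0654
grasp_force: 30.0
```

```bash
python3 - <<'E'
from h import *
im,i=snap("wrist","w3"); np.save("w3.npy",i,allow_pickle=True)
o=manip.observe();print(o["time_s"],o["ee_pos"],o["eef_rot"],o["joint_pos"],o["gripper_width"])
E
```

```text
10.25 [0.43464589 0.21560043 0.26411448] [ 9.93725989e-01  1.11841130e-01 -3.99809739e-04  2.46187093e-04] [ 2.18604821e-01  2.22722026e-01  1.60671671e+00 -4.18386954e-04
  1.31300138e+00  1.56535674e+00] 0.06586237068727299
```

View pics/w3.png

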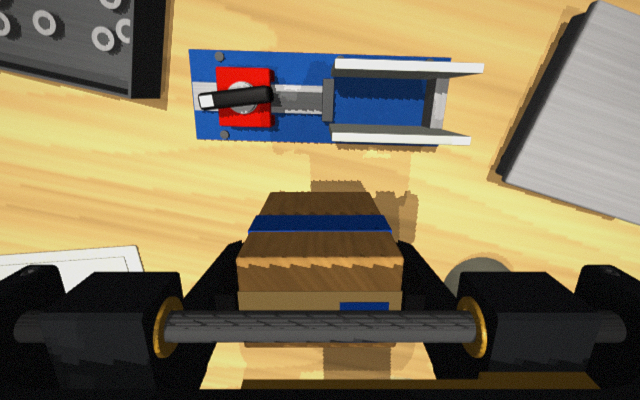

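The wrist view shows the jig across (190–484, 48–146). The wall tops are the two white strips, the fence is at about (437,100), the stop face at about (332,100), and the knob on its red block at about (243,97). I'll zoom in and threshold.

```bash
python3 - <<'E'
from h import *
im=cv2.imread("pics/w3.png"); cv2.imwrite("pics/w3c.png",cv2.resize(im[45:150,310:490],None,fx=4.4,fy=4.4,interpolation=2))
i=np.load("w3.npy",allow_pickle=True).item(); im=im[:,:,::-1].copy()
m=mask(im,(100,120,40),(130,255,255),(180,40,480,150)); r=cv2.minAreaRect(cv2.findNonZero(m)); print("base",r,[px2w(i,p,.008)[:2].round(4) for p in cv2.boxPoints(r)])
m=mask(im,(0,150,80),(8,255,255),(180,40,320,150));r=cv2.minAreaRect(cv2.findNonZero(m)); print("red",r,px2w(i,r[0],.045))
m=mask(im,(0,0,0),(179,255,60),(197,85,275,112));r=cv2.minAreaRect(cv2.findNonZero(m)); print("bar",r,[px2w(i,p,.088)[:2].round(4) for p in cv2.boxPoints(r)],px2w(i,r[0],.088))
m=mask(im,(0,0,170),(179,60,255),(322,50,490,150))
n,l,s,c=cv2.connectedComponentsWithStats(m)
for k in range(1,n):
    if s[k,4]>200:
        r=cv2.minAreaRect(cv2.findNonZero((l==k).astype(np.uint8)));b=cv2.boxPoints(r);print("wall",b.round(1).tolist(),[px2w(i,p,.110)[:2].round(4).tolist() for p in b])
E
```

```text
base ((318.08795166015625, 97.76469421386719), (261.1878356933594, 89.06938171386719), 1.8911548852920532) [array([0.4301, 0.3823]), array([0.5292, 0.3878]), array([0.5845, 0.1018]), array([0.4895, 0.0708])]
red ((242.99996948242188, 96.49998474121094), (58.99999237060547, 53.99999237060547), 90.0) [0.4943557  0.31359569 0.045     ]
bar ((237.18374633789062, 97.29756164550781), (20.556594848632812, 73.96185302734375), 87.22978973388672) [array([0.4945, 0.3431]), array([0.5122, 0.2781]), array([0.4949, 0.274 ]), array([0.4767, 0.3404])] [0.49466648 0.30884915 0.088     ]
wall [[334.70001220703125, 68.0], [335.0, 57.5], [483.20001220703125, 62.20000076293945], [482.8999938964844, 72.69999694824219]] [[0.5365, 0.228], [0.5443, 0.2296], [0.5675, 0.1099], [0.56, 0.1072]]
wall [[430.3999938964844, 126.9000015258789], [434.5, 91.9000015258789], [446.3999938964844, 93.30000305175781], [442.3999938964844, 128.3000030517578]] [[0.5085, 0.1352], [0.5368, 0.1413], [0.538, 0.1311], [0.5097, 0.1246]]
wall [[331.79998779296875, 140.89999389648438], [332.0, 132.10000610351562], [470.20001220703125, 136.0], [469.8999938964844, 144.89999389648438]] [[0.4778, 0.2165], [0.4853, 0.2181], [0.5087, 0.0984], [0.5013, 0.0958]]
```

View pics/w3c.png

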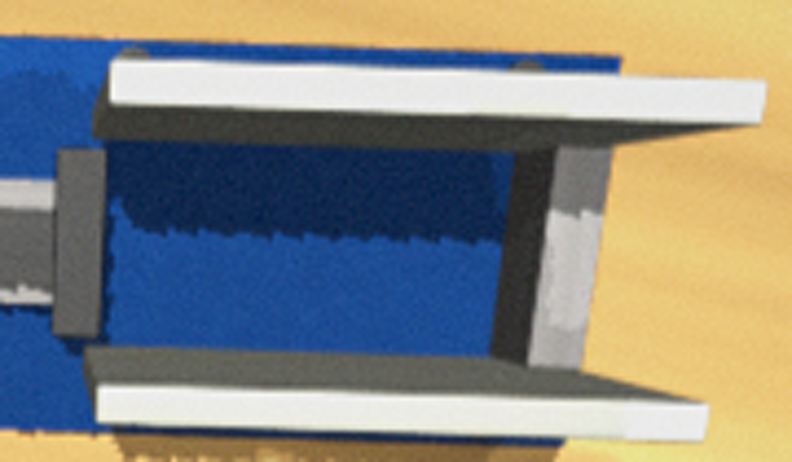

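```bash
cat >> h.py <<'E'
U=np.array([-.191,.9816]);N=np.array([.9816,.191]);O=np.array([.5318,.1158])
def jig(X):
    d=np.array(X)[:2]-O; return (d@U).round(4),(d@-N).round(4)
E
python3 - <<'E'
from h import *
i=np.load("w3.npy",allow_pickle=True).item()
f=lambda x,y,z:jig(px2w(i,(310+(x-1.7)/4.4,45+(y-1.7)/4.4),z))
print("fence top edge",f(555,148,.04),f(530,362,.04),"fence foot",f(514,152,.008),f(493,355,.008))
print("stop",f(106,150,.04),f(100,336,.04),f(57,150,.04),f(52,334,.04))
print("red",jig(px2w(i,(243,96.5),.045)),"knob bar",jig(px2w(i,(237.2,97.3),.088)))
o=manip.observe();e=o["ee_pos"];T=O+.037*U;print("to go frac",(T-e[:2])/.15)
# red block corners
im=cv2.imread("pics/w3.png")[:,:,::-1].copy();m=mask(im,(0,150,80),(8,255,255),(180,40,320,150));c=cv2.approxPolyDP(cv2.convexHull(cv2.findNonZero(m)),4,True)[:,0];print([(tuple(p),jig(px2w(i,p,.045))) for p in c])
E
```

```text
fence top edge (np.float64(0.0002), np.float64(-0.025)) (np.float64(-0.0008), np.float64(0.0247)) fence foot (np.float64(-0.0004), np.float64(-0.0257)) (np.float64(-0.0017), np.float64(0.0257))
stop (np.float64(0.1068), np.float64(-0.0215)) (np.float64(0.1065), np.float64(0.0216)) (np.float64(0.1185), np.float64(-0.0211)) (np.float64(0.1183), np.float64(0.0214))
red (np.float64(0.2013), np.float64(-0.001)) knob bar (np.float64(0.1966), np.float64(-0.0004))
to go frac [ 0.60058074 -0.42320817]
[((np.int32(269), np.int32(126)), (np.float64(0.1747), np.float64(0.0284))), ((np.int32(220), np.int32(124)), (np.float64(0.2274), np.float64(0.0279))), ((np.int32(217), np.int32(67)), (np.float64(0.2264), np.float64(-0.0289))), ((np.int32(270), np.int32(70)), (np.float64(0.1725), np.float64(-0.0276)))]
```

The jig pose checks out: fence at 0, wall gap 52 mm, and stop face at 0.1067, which puts the stop joint at about 0.011. Now I'll bring the carton over the channel.

Request:
step_arm:
  motion: [50,0.25,-0.2,0,0,0,-0.03,50,0.5,-0.36,0,0,0,-0.06,50,0.6,-0.42,0,0,0,-0.063,50,0.6,-0.42,-0.2,0,0,-0.063,50,0.6,-0.42,-0.4,0,0,-0.063]

```text
time_s: 10.75
ee_pos: [0.5255, 0.1506, 0.2035]
eef_rot: [0.995, 0.095, 0.0, 0.0]
ft_force: [-0.0, 0.6, -4.4]
gripper_width: 0.0658
grasp_force: 30.0
```

Request:
step_arm:
  motion: [50,0,0,0,0,0,0,50,0,0,0,0,0,0]

```text
time_s: 10.95
ee_pos: [0.5251, 0.1518, 0.2051]
eef_rot: [0.996, 0.095, -0.0, 0.0]
ft_force: [-0.9, -0.7, -2.7]
gripper_width: 0.0656
grasp_force: 30.0
```

```bash
python3 - <<'E'
from h import *
o=manip.observe();e=o["ee_pos"];q=o["eef_rot"];print(e,jig(e),np.degrees(2*np.arctan2(q[1],q[0])),q)
E
```

```text
[0.52509477 0.15180306 0.20511272] (np.float64(0.0366), np.float64(-0.0003)) 10.847939923609651 [ 9.95522499e-01  9.45248024e-02 -4.07722178e-05  1.17379390e-04]
```

Aligned. I'll go down 0.124 m, watching the force.

Request:
step_arm:
  motion: [50,0,0,-0.15,0,0,0,50,0,0,-0.25,0,0,0,50,0,0,-0.35,0,0,0,50,0,0,-0.45,0,0,0]

```text
time_s: 11.35
ee_pos: [0.5258, 0.1524, 0.1386]
eef_rot: [0.996, 0.095, 0.002, 0.0]
ft_force: [0.1, 0.7, -4.8]
gripper_width: 0.0658
grasp_force: 30.0
```

Request:
step_arm:
  motion: [50,0,0,-0.1,0,0,0,50,0,0,-0.2,0,0,0,50,0,0,-0.3,0,0,0,50,0,0,-0.33,0,0,0,50,0,0,-0.33,0,0,0]

```text
time_s: 11.85
ee_pos: [0.5254, 0.1526, 0.0884]
eef_rot: [0.996, 0.094, 0.001, 0.0]
ft_force: [0.1, 0.1, -2.5]
gripper_width: 0.0657
grasp_force: 30.0
```

Request:
step_arm:
  motion: [50,0,0,-0.02,0,0,0,50,0,0,-0.035,0,0,0,50,0,0,-0.045,0,0,0,50,0,0,-0.045,0,0,0]

```text
time_s: 12.25
ee_pos: [0.525, 0.1528, 0.0811]
eef_rot: [0.996, 0.094, 0.0, 0.0]
ft_force: [-0.5, 0.9, -2.5]
gripper_width: 0.0659
grasp_force: 30.0
```

Request:
step_arm:
  motion: [50,0,0,-0.01,0,0,0,50,0,0,-0.01,0,0,0]

```text
time_s: 12.45
ee_pos: [0.5252, 0.1529, 0.081]
eef_rot: [0.996, 0.094, 0.001, 0.0]
ft_force: [-4.5, 0.3, 13.2]
gripper_width: 0.0661
grasp_force: 30.0
```

On the floor. I'll release and lift.

Request:
step_arm:
  motion: [88,0,0,0.007,0,0,0,88,0,0,0.007,0,0,0,88,0,0,0.007,0,0,0,88,0,0,0.007,0,0,0]

```text
time_s: 12.85
ee_pos: [0.5247, 0.1527, 0.0802]
eef_rot: [0.996, 0.094, -0.0, -0.0]
ft_force: [0.7, -0.3, -0.2]
gripper_width: 0.0882
grasp_force: 0.0
```

Request:
step_arm:
  motion: [88,0,0,0.1,0,0,0,88,0,0,0.3,0,0,0,88,0,0,0.6,0,0,0,88,0,0,0.9,0,0,0,88,0,0,1,0,0,0]

```text
time_s: 13.35
ee_pos: [0.5258, 0.1529, 0.2348]
eef_rot: [0.996, 0.094, 0.003, 0.0]
ft_force: [0.1, -0.4, 0.4]
gripper_width: 0.0879
grasp_force: 0.0
```

Request:
step_arm:
  motion: [45,-0.2,0.3,0,0,0,0,45,-0.4,0.6,0,0,0,0,45,-0.7,0.8,0,0,0,0,45,-0.7,0.8,0,0,0,0]

```text
time_s: 13.75
ee_pos: [0.4165, 0.275, 0.2303]
eef_rot: [0.995, 0.096, -0.001, -0.0]
ft_force: [1.0, 0.3, 0.1]
gripper_width: 0.0585
grasp_force: 0.0
```

```bash
python3 - <<'E'
from h import *
im,i=snap("wrist","w4"); np.save("w4.npy",i,allow_pickle=True)
o=manip.observe();print(o["time_s"],o["ee_pos"],o["eef_rot"],jig(o["ee_pos"]),o["joint_pos"],o["gripper_width"],w2px(i,[*(O+.2017*U),.088]))
E
```

```text
13.8 [0.41705389 0.27478947 0.23046336] [ 9.95400367e-01  9.58020213e-02 -2.09785444e-04 -1.94070981e-04] (np.float64(0.178), np.float64(0.0823)) [3.47353815e-01 2.83222961e-01 1.61942891e+00 5.07979098e-04
 1.23925065e+00 1.72608636e+00] 0.054151469311953956 [292.11958713  92.59473701]
```

View pics/w4.png

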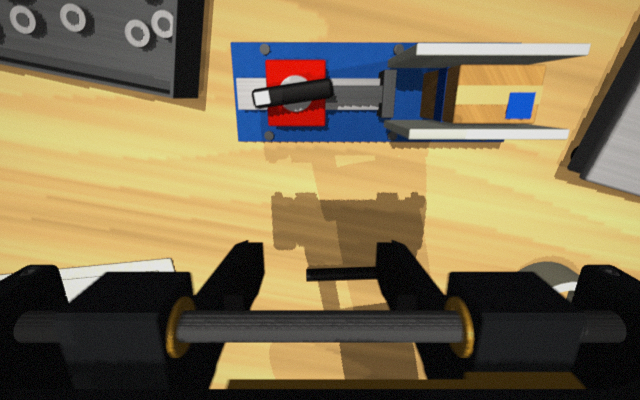

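The carton stands upright in the channel with its top at about (452–545, 67–122). The knob bar runs from about (254,99) to (332,87). I'll get the bar's angle from its mask.

```bash
python3 - <<'E'
from h import *
i=np.load("w4.npy",allow_pickle=True).item();im=cv2.imread("pics/w4.png")[:,:,::-1].copy()
m=mask(im,(0,0,0),(179,255,45),(245,75,340,115));m=cv2.morphologyEx(m,cv2.MORPH_OPEN,np.ones((5,5)))
n,l,s,c=cv2.connectedComponentsWithStats(m);k=1+s[1:,4].argmax();pts=cv2.findNonZero((l==k).astype(np.uint8));print(s[k])
g=np.array([px2w(i,p,.088)[:2] for p in pts[:,0]]);w,v=np.linalg.eigh(np.cov(g.T));print("bar",np.degrees(np.arctan2(v[1,1],v[0,1]))%180,g.mean(0),jig(g.mean(0)))
T=O+.2017*U;e=manip.observe()["ee_pos"];print(T,(T-e[:2])/.15,(0.076-e[2])/.15)
E
```

```text
[272  86  62  20 733]
bar 109.02419088493623 [0.49271859 0.30475249] (np.float64(0.1929), np.float64(0.0023))
[0.4932753  0.31378872] [0.50814277 0.25999501] -1.0297557149620444
```

Request:
step_arm:
  motion: [45,0.15,0.08,0,0,0,0.3,45,0.3,0.16,0,0,0,0.6,45,0.4,0.22,0,0,0,0.9,45,0.51,0.26,0,0,0,1,45,0.51,0.26,0,0,0,1]

```text
time_s: 14.3
ee_pos: [0.4982, 0.3111, 0.2295]
eef_rot: [0.942, 0.337, -0.0, 0.0]
ft_force: [-0.2, -0.5, 0.2]
gripper_width: 0.045
grasp_force: 0.0
```

Request:
step_arm:
  motion: [45,0,0,0,0,0,0.3,45,0,0,0,0,0,0.6,45,0,0,0,0,0,0.9,45,0,0,0,0,0,1]

```text
time_s: 14.7
ee_pos: [0.4962, 0.3109, 0.2302]
eef_rot: [0.828, 0.561, -0.0, 0.0]
ft_force: [-0.8, 0.1, 0.2]
gripper_width: 0.045
grasp_force: 0.0
```

Request:
step_arm:
  motion: [45,0,0,0,0,0,0.3,45,0,0,0,0,0,0.6,45,0,0,0,0,0,0.9,45,0,0,0,0,0,1]

```text
time_s: 15.1
ee_pos: [0.4961, 0.3109, 0.2302]
eef_rot: [0.664, 0.748, -0.0, 0.0]
ft_force: [-0.1, 0.4, 0.5]
gripper_width: 0.0451
grasp_force: 0.0
```

Request:
step_arm:
  motion: [45,0,0,-0.1,0,0,0.3,45,0,0,-0.3,0,0,0.37,45,0,0,-0.5,0,0,0.37,45,0,0,-0.5,0,0,0.37]

```text
time_s: 15.5
ee_pos: [0.4946, 0.3103, 0.1519]
eef_rot: [0.593, 0.805, -0.003, -0.002]
ft_force: [0.7, -1.2, 0.2]
gripper_width: 0.0447
grasp_force: 0.0
```

```bash
python3 - <<'E'
from h import *
o=manip.observe();e=o["ee_pos"];q=o["eef_rot"];print(o["time_s"],e,np.degrees(2*np.arctan2(q[1],q[0])),o["joint_pos"],((O+.2017*U)-e[:2])/.15,(0.076-e[2])/.15,o["moment"])
E
```

```text
15.5 [0.49459926 0.31032895 0.15187125] 107.19858485837274 [ 3.59888986e-01  5.44831399e-01  1.44948105e+00 -1.70244435e-04
  1.15445898e+00  5.97864619e-02] [-0.00882639  0.02306511] -0.505808348859061 [-0.01087781 -0.10016239  0.05643055]
```

Request:
step_arm:
  motion: [45,-0.01,0.02,-0.15,0,0,0,45,-0.01,0.02,-0.3,0,0,0,45,-0.01,0.02,-0.45,0,0,0,45,-0.01,0.02,-0.5,0,0,0,45,-0.01,0.02,-0.5,0,0,0]

```text
time_s: 16.0
ee_pos: [0.4949, 0.3145, 0.0807]
eef_rot: [0.593, 0.805, -0.0, -0.0]
ft_force: [-0.1, -0.3, 0.4]
gripper_width: 0.045
grasp_force: 0.0
```

Request:
step_arm:
  motion: [5,0,0,0,0,0,0,5,0,0,0,0,0,0,5,0,0,0,0,0,0,5,0,0,0,0,0,0,5,0,0,0,0,0,0]

```text
time_s: 16.5
ee_pos: [0.4944, 0.3147, 0.0808]
eef_rot: [0.592, 0.806, -0.0, -0.0]
ft_force: [-3.9, -2.2, 5.6]
gripper_width: 0.0157
grasp_force: 29.9
```

```bash
cat > s.py <<'E'
from h import *
o=manip.observe();e=o["ee_pos"];q=o["eef_rot"];print(o["time_s"],e.round(4),"jig",jig(e),"yaw",np.degrees(2*np.arctan2(q[1],q[0])).round(2),"F",o["ft_force"].round(1),"Fjig",(o["ft_force"][:2]@U).round(1),"M",o["moment"].round(2),"j6",o["joint_pos"][5].round(2),"eff6",o["effort"][5].round(2),"w",o["gripper_width"].round(4),"g",o["grasp_force"].round(1))
E
python3 s.py
```

```text
Traceback (most recent call last):
  File "s.py", line 2, in <module>
    o=manip.observe();e=o["ee_pos"];q=o["eef_rot"];print(o["time_s"],e.round(4),"jig",jig(e),"yaw",np.degrees(2*np.arctan2(q[1],q[0])).round(2),"F",o["ft_force"].round(1),"Fjig",(o["ft_force"][:2]@U).round(1),"M",o["moment"].round(2),"j6",o["joint_pos"][5].round(2),"eff6",o["effort"][5].round(2),"w",o["gripper_width"].round(4),"g",o["grasp_force"].round(1))
                                                                                                                                                                                                                                                                                                             ^^^^^^^^^^^^^^^^^^^^^^^^
AttributeError: 'float' object has no attribute 'round'
```

Bar gripped, 15.7 mm wide. I'll loosen it counter-clockwise.

Request:
step_arm:
  motion: [5,0,0,0,0,0,0.2,5,0,0,0,0,0,0.4,5,0,0,0,0,0,0.6,5,0,0,0,0,0,0.8,5,0,0,0,0,0,1]

```text
time_s: 17.0
ee_pos: [0.4938, 0.3143, 0.0808]
eef_rot: [0.373, 0.928, -0.001, -0.001]
ft_force: [-8.1, -6.5, 9.9]
gripper_width: 0.0161
grasp_force: 29.8
```

```bash
sed -i 's/o\["gripper_width"\].round(4)/round(o["gripper_width"],4)/;s/o\["grasp_force"\].round(1)/round(o["grasp_force"],1)/' s.py; python3 s.py
```

```text
17.0 [0.4938 0.3143 0.0808] jig (np.float64(0.2021), np.float64(-0.0006)) yaw 136.2 F [-8.1 -6.5  9.9] Fjig -4.8 M [-0.84  1.16 -0.18] j6 -0.44 eff6 1.13 w 0.0161 g 29.8
```

Request:
step_arm:
  motion: [5,0,0,0,0,0,0.2,5,0,0,0,0,0,0.4,5,0,0,0,0,0,0.6,5,0,0,0,0,0,0.8,5,0,0,0,0,0,1]

```text
time_s: 17.5
ee_pos: [0.4932, 0.3144, 0.0807]
eef_rot: [0.132, 0.991, -0.001, -0.002]
ft_force: [-11.1, -3.8, 10.3]
gripper_width: 0.0156
grasp_force: 29.9
```

```bash
python3 s.py
```

```text
17.5 [0.4932 0.3144 0.0807] jig (np.float64(0.2023), np.float64(-0.0001)) yaw 164.85 F [-11.1  -3.8  10.3] Fjig -1.6 M [-0.64  1.46 -0.21] j6 -0.94 eff6 1.1 w 0.0156 g 29.9
```

Request:
step_arm:
  motion: [5,0,0,0,0,0,0.2,5,0,0,0,0,0,0.4,5,0,0,0,0,0,0.6,5,0,0,0,0,0,0.8,5,0,0,0,0,0,1]

```text
time_s: 18.0
ee_pos: [0.4931, 0.3145, 0.0807]
eef_rot: [-0.118, 0.993, -0.0, -0.002]
ft_force: [-12.2, -4.9, 10.3]
gripper_width: 0.0154
grasp_force: 30.0
```

Request:
step_arm:
  motion: [5,0,0,0,0,0,0.2,5,0,0,0,0,0,0.4,5,0,0,0,0,0,0.4]

```text
time_s: 18.3
ee_pos: [0.4932, 0.3145, 0.0807]
eef_rot: [-0.216, 0.976, -0.0, -0.002]
ft_force: [-11.1, -4.3, 9.8]
gripper_width: 0.0158
grasp_force: 29.9
```

```bash
python3 s.py
```

```text
18.3 [0.4932 0.3145 0.0807] jig (np.float64(0.2024), np.float64(-0.0)) yaw 204.91 F [-11.1  -4.3   9.8] Fjig -2.1 M [-0.6   1.57  0.05] j6 -1.64 eff6 -0.81 w 0.0158 g 29.9
```

The knob is free: the moment is down to friction level. I'll slide the stop toward the fence.

Request:
step_arm:
  motion: [5,0.008,-0.042,0,0,0,0,5,0.016,-0.084,0,0,0,0,5,0.025,-0.126,0,0,0,0,5,0.033,-0.168,0,0,0,0,5,0.041,-0.21,0,0,0,0]

```text
time_s: 18.8
ee_pos: [0.4991, 0.2834, 0.0807]
eef_rot: [-0.215, 0.977, 0.0, -0.002]
ft_force: [-11.1, 0.6, 9.7]
gripper_width: 0.0159
grasp_force: 30.0
```

```bash
python3 s.py
```

```text
18.8 [0.4991 0.2834 0.0807] jig (np.float64(0.1708), np.float64(0.0)) yaw 204.78 F [-11.1   0.6   9.7] Fjig 2.8 M [0.1  1.7  0.18] j6 -1.69 eff6 0.32 w 0.0159 g 30.0
```

Request:
step_arm:
  motion: [5,0.003,-0.013,0,0,0,0,5,0.006,-0.026,0,0,0,0,5,0.008,-0.039,0,0,0,0,5,0.008,-0.039,0,0,0,0]

```text
time_s: 19.2
ee_pos: [0.5003, 0.2775, 0.0807]
eef_rot: [-0.214, 0.977, 0.0, -0.002]
ft_force: [-12.0, -1.1, 10.9]
gripper_width: 0.0156
grasp_force: 30.0
```

```bash
python3 s.py
```

```text
19.2 [0.5003 0.2775 0.0807] jig (np.float64(0.1647), np.float64(0.0)) yaw 204.77 F [-12.   -1.1  10.9] Fjig 1.3 M [-0.08  1.72  0.16] j6 -1.7 eff6 0.14 w 0.0156 g 30.0
```

Request:
step_arm:
  motion: [5,0.002,-0.01,0,0,0,0,5,0.003,-0.014,0,0,0,0,5,0.003,-0.014,0,0,0,0]

```text
time_s: 19.5
ee_pos: [0.5006, 0.2758, 0.0807]
eef_rot: [-0.215, 0.977, 0.0, -0.002]
ft_force: [-12.7, 1.0, 11.1]
gripper_width: 0.0158
grasp_force: 30.0
```

```bash
python3 s.py
```

```text
19.5 [0.5006 0.2758 0.0807] jig (np.float64(0.163), np.float64(0.0)) yaw 204.78 F [-12.7   1.   11.1] Fjig 3.4 M [0.23 1.8  0.14] j6 -1.71 eff6 0.16 w 0.0158 g 30.0
```

Request:
step_arm:
  motion: [5,0.001,-0.007,0,0,0,0,5,0.001,-0.007,0,0,0,0]

```text
time_s: 19.7
ee_pos: [0.5008, 0.2748, 0.0808]
eef_rot: [-0.215, 0.977, 0.0, -0.002]
ft_force: [-12.1, 1.9, 12.1]
gripper_width: 0.0158
grasp_force: 30.0
```

```bash
python3 s.py
```

```text
19.7 [0.5008 0.2748 0.0808] jig (np.float64(0.162), np.float64(0.0)) yaw 204.78 F [-12.1   1.9  12.1] Fjig 4.2 M [0.3  1.78 0.18] j6 -1.71 eff6 0.16 w 0.0158 g 30.0
```

Request:
step_arm:
  motion: [5,0.001,-0.007,0,0,0,0,5,0.001,-0.007,0,0,0,0]

```text
time_s: 19.9
ee_pos: [0.501, 0.2737, 0.0808]
eef_rot: [-0.215, 0.977, 0.0, -0.002]
ft_force: [-12.2, 1.8, 9.8]
gripper_width: 0.016
grasp_force: 30.0
```

```bash
python3 s.py
```

```text
19.9 [0.501  0.2737 0.0808] jig (np.float64(0.1609), np.float64(0.0)) yaw 204.78 F [-12.2   1.8   9.8] Fjig 4.1 M [0.32 1.75 0.21] j6 -1.71 eff6 0.16 w 0.016 g 30.0
```

Request:
step_arm:
  motion: [5,0.001,-0.007,0,0,0,0,5,0.001,-0.007,0,0,0,0]

```text
time_s: 20.1
ee_pos: [0.5012, 0.2727, 0.0807]
eef_rot: [-0.215, 0.977, 0.0, -0.002]
ft_force: [-11.1, 1.4, 9.1]
gripper_width: 0.0154
grasp_force: 30.0
```

```bash
python3 s.py
```

```text
20.1 [0.5012 0.2727 0.0807] jig (np.float64(0.1599), np.float64(0.0001)) yaw 204.78 F [-11.1   1.4   9.1] Fjig 3.5 M [0.31 1.63 0.19] j6 -1.71 eff6 0.16 w 0.0154 g 30.0
```

Request:
step_arm:
  motion: [5,0.001,-0.007,0,0,0,0,5,0.001,-0.007,0,0,0,0]

```text
time_s: 20.3
ee_pos: [0.5014, 0.2719, 0.0807]
eef_rot: [-0.214, 0.977, 0.001, -0.002]
ft_force: [-11.8, 3.3, 8.7]
gripper_width: 0.0157
grasp_force: 30.0
```

```bash
python3 s.py
```

```text
20.3 [0.5014 0.2719 0.0807] jig (np.float64(0.1591), np.float64(0.0001)) yaw 204.77 F [-11.8   3.3   8.7] Fjig 5.5 M [0.62 1.68 0.22] j6 -1.71 eff6 0.16 w 0.0157 g 30.0
```

Request:
step_arm:
  motion: [5,0.001,-0.005,0,0,0,0,5,0.001,-0.005,0,0,0,0]

```text
time_s: 20.5
ee_pos: [0.5013, 0.2719, 0.0808]
eef_rot: [-0.214, 0.977, 0.001, -0.002]
ft_force: [-11.5, 8.4, 8.1]
gripper_width: 0.0159
grasp_force: 30.0
```

```bash
python3 s.py
```

```text
20.5 [0.5013 0.2719 0.0808] jig (np.float64(0.159), np.float64(0.0001)) yaw 204.76 F [-11.5   8.4   8.1] Fjig 10.5 M [1.33 1.73 0.19] j6 -1.71 eff6 0.16 w 0.0159 g 30.0
```

The stop has stalled against the carton: the force went from 4 to 10 N with no travel. I'll tighten clockwise and feel for the bite.

Request:
step_arm:
  motion: [5,0,0,0,0,0,-0.2,5,0,0,0,0,0,-0.4,5,0,0,0,0,0,-0.6,5,0,0,0,0,0,-0.8,5,0,0,0,0,0,-1]

```text
time_s: 21.0
ee_pos: [0.5012, 0.2726, 0.0808]
eef_rot: [0.036, 0.999, 0.002, -0.002]
ft_force: [-12.8, 13.4, 6.8]
gripper_width: 0.016
grasp_force: 30.0
```

```bash
python3 s.py
```

```text
21.0 [0.5012 0.2726 0.0808] jig (np.float64(0.1597), np.float64(0.0001)) yaw 175.89 F [-12.8  13.4   6.8] Fjig 15.6 M [2.15 1.76 0.12] j6 -1.21 eff6 -1.1 w 0.016 g 30.0
```

Request:
step_arm:
  motion: [5,0,0,0,0,0,-0.2,5,0,0,0,0,0,-0.4,5,0,0,0,0,0,-0.6]

```text
time_s: 21.3
ee_pos: [0.5013, 0.2731, 0.0808]
eef_rot: [0.185, 0.983, 0.002, -0.002]
ft_force: [-11.0, 16.4, 6.9]
gripper_width: 0.016
grasp_force: 30.0
```

```bash
python3 s.py
```

```text
21.3 [0.5013 0.2731 0.0808] jig (np.float64(0.1602), np.float64(-0.0001)) yaw 158.7 F [-11.   16.4   6.9] Fjig 18.2 M [2.54 1.64 0.23] j6 -0.91 eff6 -1.1 w 0.016 g 30.0
```

Request:
step_arm:
  motion: [5,0,0,0,0,0,-0.2,5,0,0,0,0,0,-0.4,5,0,0,0,0,0,-0.6]

```text
time_s: 21.6
ee_pos: [0.5015, 0.2734, 0.0808]
eef_rot: [0.33, 0.944, 0.002, -0.002]
ft_force: [-9.7, 19.1, 5.1]
gripper_width: 0.0157
grasp_force: 30.0
```

```bash
python3 s.py
```

```text
21.6 [0.5015 0.2734 0.0808] jig (np.float64(0.1605), np.float64(-0.0004)) yaw 141.51 F [-9.7 19.1  5.1] Fjig 20.6 M [2.91 1.35 0.23] j6 -0.61 eff6 -1.11 w 0.0157 g 30.0
```

Request:
step_arm:
  motion: [5,0,0,0,0,0,-0.2,5,0,0,0,0,0,-0.4,5,0,0,0,0,0,-0.4]

```text
time_s: 21.9
ee_pos: [0.5018, 0.2736, 0.0808]
eef_rot: [0.422, 0.907, 0.002, -0.002]
ft_force: [-7.8, 19.9, 2.8]
gripper_width: 0.0157
grasp_force: 30.0
```

```bash
python3 s.py
```

```text
21.9 [0.5018 0.2736 0.0808] jig (np.float64(0.1607), np.float64(-0.0007)) yaw 130.1 F [-7.8 19.9  2.8] Fjig 21.0 M [ 3.05  1.23 -0.03] j6 -0.41 eff6 0.87 w 0.0157 g 30.0
```

Request:
step_arm:
  motion: [5,0,0,0,0,0,-0.2,5,0,0,0,0,0,-0.4,5,0,0,0,0,0,-0.4]

```text
time_s: 22.2
ee_pos: [0.502, 0.2738, 0.0808]
eef_rot: [0.51, 0.86, 0.002, -0.002]
ft_force: [-7.8, 20.7, 3.0]
gripper_width: 0.0154
grasp_force: 30.0
```

```bash
python3 s.py
```

```text
22.2 [0.502  0.2738 0.0808] jig (np.float64(0.1608), np.float64(-0.001)) yaw 118.64 F [-7.8 20.7  3. ] Fjig 21.8 M [ 3.16  1.   -0.09] j6 -0.21 eff6 0.85 w 0.0154 g 30.0
```

Request:
step_arm:
  motion: [5,0,0,0,0,0,-0.2,5,0,0,0,0,0,-0.4,5,0,0,0,0,0,-0.4]

```text
time_s: 22.5
ee_pos: [0.5023, 0.2739, 0.0808]
eef_rot: [0.594, 0.805, 0.002, -0.002]
ft_force: [-5.1, 21.9, 2.4]
gripper_width: 0.0157
grasp_force: 30.0
```

```bash
python3 s.py
```

```text
22.5 [0.5023 0.2739 0.0808] jig (np.float64(0.1608), np.float64(-0.0012)) yaw 107.19 F [-5.1 21.9  2.4] Fjig 22.5 M [ 3.34  0.81 -0.06] j6 -0.01 eff6 0.88 w 0.0157 g 30.0
```

Readings after a hold relax, so I'll read the torque while still turning.

Request:
step_arm:
  motion: [5,0,0,0,0,0,-0.2,5,0,0,0,0,0,-0.4]

```text
time_s: 22.7
ee_pos: [0.5026, 0.274, 0.0809]
eef_rot: [0.671, 0.741, 0.003, -0.002]
ft_force: [-4.5, 21.5, 0.4]
gripper_width: 0.0159
grasp_force: 30.0
```

```bash
python3 s.py
```

```text
22.7 [0.5026 0.274  0.0809] jig (np.float64(0.1608), np.float64(-0.0015)) yaw 95.68 F [-4.5 21.5  0.4] Fjig 21.9 M [3.43 0.49 0.28] j6 0.19 eff6 -1.1 w 0.0159 g 30.0
```

Request:
step_arm:
  motion: [5,0,0,0,0,0,-0.2,5,0,0,0,0,0,-0.4]

```text
time_s: 22.9
ee_pos: [0.5029, 0.2739, 0.0809]
eef_rot: [0.742, 0.67, 0.003, -0.002]
ft_force: [-1.9, 21.7, -0.7]
gripper_width: 0.0157
grasp_force: 30.0
```

```bash
python3 s.py
```

```text
22.9 [0.5029 0.2739 0.0809] jig (np.float64(0.1608), np.float64(-0.0018)) yaw 84.21 F [-1.9 21.7 -0.7] Fjig 21.7 M [3.41 0.24 0.3 ] j6 0.39 eff6 -1.02 w 0.0157 g 30.0
```

Request:
step_arm:
  motion: [5,0,0,0,0,0,-0.2,5,0,0,0,0,0,-0.4]

```text
time_s: 23.1
ee_pos: [0.5031, 0.2739, 0.0809]
eef_rot: [0.805, 0.593, 0.003, -0.002]
ft_force: [0.0, 21.5, -2.0]
gripper_width: 0.0158
grasp_force: 30.1
```

```bash
python3 s.py
```

```text
23.1 [0.5031 0.2739 0.0809] jig (np.float64(0.1606), np.float64(-0.0021)) yaw 72.75 F [ 0.  21.5 -2. ] Fjig 21.1 M [3.36 0.01 0.31] j6 0.59 eff6 -0.99 w 0.0158 g 30.1
```

Request:
step_arm:
  motion: [5,0,0,0,0,0,-0.2,5,0,0,0,0,0,-0.4]

```text
time_s: 23.3
ee_pos: [0.5035, 0.2738, 0.081]
eef_rot: [0.86, 0.51, 0.003, -0.002]
ft_force: [0.6, 21.9, -3.1]
gripper_width: 0.0161
grasp_force: 30.1
```

```bash
python3 s.py
```

```text
23.3 [0.5035 0.2738 0.081 ] jig (np.float64(0.1605), np.float64(-0.0023)) yaw 61.29 F [ 0.6 21.9 -3.1] Fjig 21.4 M [ 3.27 -0.16  0.36] j6 0.79 eff6 -0.97 w 0.0161 g 30.1
```

Request:
step_arm:
  motion: [5,0,0,0,0,0,-0.2,5,0,0,0,0,0,-0.4]

```text
time_s: 23.5
ee_pos: [0.5037, 0.2736, 0.081]
eef_rot: [0.907, 0.421, 0.003, -0.002]
ft_force: [2.4, 20.3, -2.6]
gripper_width: 0.0159
grasp_force: 30.1
```

```bash
python3 s.py
```

```text
23.5 [0.5037 0.2736 0.081 ] jig (np.float64(0.1603), np.float64(-0.0026)) yaw 49.84 F [ 2.4 20.3 -2.6] Fjig 19.4 M [ 3.01 -0.35  0.38] j6 0.99 eff6 -0.94 w 0.0159 g 30.1
```

The torque rises only slowly (0.23 to 0.38 N m). I'll test the clamp by taking off the push and pulling back gently.

Request:
step_arm:
  motion: [5,-0.001,0.007,0,0,0,0,5,-0.002,0.011,0,0,0,0,5,-0.002,0.011,0,0,0,0]

```text
time_s: 23.8
ee_pos: [0.5037, 0.2738, 0.081]
eef_rot: [0.906, 0.423, 0.002, -0.001]
ft_force: [2.1, 11.4, -0.7]
gripper_width: 0.016
grasp_force: 30.0
```

```bash
python3 s.py
```

```text
23.8 [0.5037 0.2738 0.081 ] jig (np.float64(0.1605), np.float64(-0.0026)) yaw 50.04 F [ 2.1 11.4 -0.7] Fjig 10.8 M [ 1.64 -0.38  0.17] j6 0.99 eff6 0.12 w 0.016 g 30.0
```

Request:
step_arm:
  motion: [5,-0.001,0.005,0,0,0,0,5,-0.002,0.011,0,0,0,0,5,-0.002,0.011,0,0,0,0]

```text
time_s: 24.1
ee_pos: [0.5037, 0.274, 0.0809]
eef_rot: [0.906, 0.423, 0.002, 0.0]
ft_force: [5.5, 2.6, 2.3]
gripper_width: 0.0158
grasp_force: 30.0
```

```bash
python3 s.py
```

```text
24.1 [0.5037 0.274  0.0809] jig (np.float64(0.1607), np.float64(-0.0026)) yaw 50.04 F [5.5 2.6 2.3] Fjig 1.5 M [ 0.34 -0.77  0.13] j6 0.99 eff6 0.12 w 0.0158 g 30.0
```

Request:
step_arm:
  motion: [5,-0.001,0.005,0,0,0,0,5,-0.002,0.011,0,0,0,0,5,-0.002,0.011,0,0,0,0]

```text
time_s: 24.4
ee_pos: [0.5037, 0.2742, 0.081]
eef_rot: [0.906, 0.423, 0.001, 0.001]
ft_force: [5.9, -6.3, 3.1]
gripper_width: 0.0157
grasp_force: 30.0
```

```bash
python3 s.py
```

```text
24.4 [0.5037 0.2742 0.081 ] jig (np.float64(0.1609), np.float64(-0.0027)) yaw 50.03 F [ 5.9 -6.3  3.1] Fjig -7.4 M [-1.03 -0.94  0.09] j6 0.99 eff6 0.13 w 0.0157 g 30.0
```

It holds −7 N against 2 N of free friction, so the clamp has bitten. I'll turn a little further, then pull harder to confirm it is firm.

Request:
step_arm:
  motion: [5,0,0,0,0,0,-0.2,5,0,0,0,0,0,-0.4]

```text
time_s: 24.6
ee_pos: [0.5039, 0.274, 0.081]
eef_rot: [0.944, 0.329, 0.001, 0.001]
ft_force: [7.3, -8.4, 2.3]
gripper_width: 0.0158
grasp_force: 30.2
```

```bash
python3 s.py
```

```text
24.6 [0.5039 0.274  0.081 ] jig (np.float64(0.1606), np.float64(-0.0028)) yaw 38.39 F [ 7.3 -8.4  2.3] Fjig -9.7 M [-1.3  -1.14  0.42] j6 1.2 eff6 -0.94 w 0.0158 g 30.2
```

Request:
step_arm:
  motion: [5,-0.001,0.005,0,0,0,0,5,-0.002,0.011,0,0,0,0,5,-0.004,0.02,0,0,0,0,5,-0.004,0.02,0,0,0,0]

```text
time_s: 25.0
ee_pos: [0.5038, 0.2745, 0.0809]
eef_rot: [0.944, 0.33, 0.0, 0.004]
ft_force: [8.6, -25.0, 3.8]
gripper_width: 0.0156
grasp_force: 30.0
```

```bash
python3 s.py
```

```text
25.0 [0.5038 0.2745 0.0809] jig (np.float64(0.1612), np.float64(-0.0029)) yaw 38.6 F [  8.6 -25.    3.8] Fjig -26.2 M [-3.71 -1.28  0.21] j6 1.2 eff6 0.22 w 0.0156 g 30.0
```

It holds 26 N with no slip. I'll neutralise, release, rise clear, and check.

Request:
step_arm:
  motion: [5,0.003,-0.014,0,0,0,0,5,0.005,-0.029,0,0,0,0,5,0.005,-0.029,0,0,0,0]

```text
time_s: 25.3
ee_pos: [0.5039, 0.2738, 0.081]
eef_rot: [0.944, 0.33, 0.002, 0.0]
ft_force: [6.2, -0.2, -0.0]
gripper_width: 0.0156
grasp_force: 30.0
```

Request:
step_arm:
  motion: [38,0,0,0,0,0,0,38,0,0,0,0,0,0,38,0,0,0,0,0,0,38,0,0,0,0,0,0]

```text
time_s: 25.7
ee_pos: [0.5022, 0.274, 0.0801]
eef_rot: [0.944, 0.33, -0.0, -0.0]
ft_force: [0.0, 0.2, 0.6]
gripper_width: 0.0381
grasp_force: 0.0
```

Request:
step_arm:
  motion: [38,0,0,0.1,0,0,0,38,0,0,0.3,0,0,0,38,0,0,0.6,0,0,0,38,0,0,0.9,0,0,0,38,0,0,1,0,0,0]

```text
time_s: 26.2
ee_pos: [0.5034, 0.2744, 0.235]
eef_rot: [0.944, 0.33, 0.003, 0.0]
ft_force: [0.6, -0.1, -0.4]
gripper_width: 0.0382
grasp_force: 0.0
```

Request:
step_arm:
  motion: [38,-0.2,0,0,0,0,-0.25,38,-0.4,0,0,0,0,-0.5,38,-0.6,0,0,0,0,-0.75,38,-0.6,0,0,0,0,-0.95,38,-0.6,0,0,0,0,-0.95]

```text
time_s: 26.7
ee_pos: [0.412, 0.2741, 0.2306]
eef_rot: [0.995, 0.099, 0.0, -0.0]
ft_force: [0.2, 0.5, 0.7]
gripper_width: 0.0378
grasp_force: 0.0
```

```bash
python3 s.py; python3 - <<'E'
from h import *
im,i=snap("wrist","w5"); np.save("w5.npy",i,allow_pickle=True)
for n,x,z in(("fence",0,.04),("stopface",.066,.04),("knob",.161,.088)):print(n,w2px(i,[*(O+x*U),z]).round(1))
E
```

```text
26.7 [0.412  0.2741 0.2306] jig (np.float64(0.1782), np.float64(0.0873)) yaw 11.35 F [0.2 0.5 0.7] Fjig 0.4 M [ 0.05  0.05 -0.04] j6 1.72 eff6 1.09 w 0.0378 g 0.0
fence [508.1  89.5]
stopface [439.   89.1]
knob [343.   86.9]
```

View pics/w5.png

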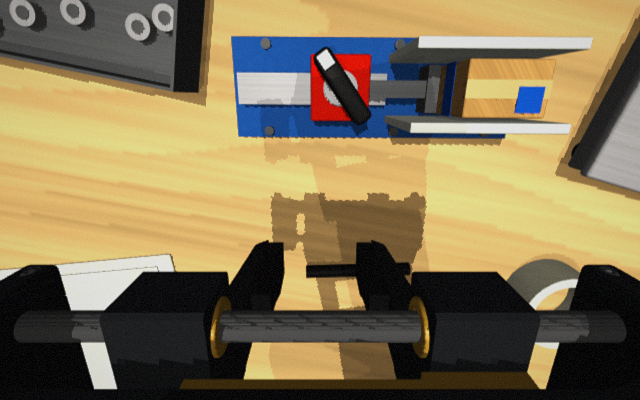

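The stop face is at about column 441, and the carton's top runs from about column 463 to 555. There's a dark strip between them, so I'll check the gap in numbers.

```bash
python3 - <<'E'
from h import *
i=np.load("w5.npy",allow_pickle=True).item()
for p in((465,59),(555,59),(462,117),(552,117)):print("top",jig(px2w(i,p,.098)))
for p in((441,66),(438,111)):print("stop",jig(px2w(i,p,.04)))
for x,z in((.066,.098),(.066,.05),(.066,.04),(0,.098)):print(x,z,w2px(i,[*(O+x*U),z]).round(1))
im=cv2.imread("pics/w5.png")
print([(u,im[88:92,u].mean(0).astype(int).tolist()) for u in range(428,472,2)])
E
```

```text
top (np.float64(0.07), np.float64(-0.0201))
top (np.float64(0.002), np.float64(-0.0204))
top (np.float64(0.066), np.float64(0.0224))
top (np.float64(-0.0058), np.float64(0.022))
stop (np.float64(0.0666), np.float64(-0.0203))
stop (np.float64(0.0644), np.float64(0.0202))
0.066 0.098 [466.3  87.2]
0.066 0.05 [442.9  88.8]
0.066 0.04 [439.   89.1]
0 0.098 [551.3  87.7]
[(428, [81, 81, 80]), (430, [78, 79, 81]), (432, [83, 82, 81]), (434, [91, 91, 92]), (436, [91, 94, 94]), (438, [78, 82, 84]), (440, [19, 36, 55]), (442, [19, 37, 53]), (444, [54, 24, 15]), (446, [54, 22, 4]), (448, [54, 20, 3]), (450, [55, 23, 7]), (452, [91, 38, 13]), (454, [24, 43, 59]), (456, [21, 41, 57]), (458, [24, 43, 62]), (460, [23, 44, 60]), (462, [23, 44, 61]), (464, [20, 40, 57]), (466, [113, 188, 205]), (468, [131, 212, 227]), (470, [132, 211, 226])]
```

The strip is the carton's own blue band, with cardboard directly against the stop. The stop face and the carton end are both at about 66 mm, so there's no gap. Handing in.

```bash
python3 -c "
from workcell import manip
print(manip.job_done())"
```

```text
the job is handed in; nothing more can be done
None
```

The job is handed in at about 27 s of the 72 s allowed, with no verdict returned: the blue-banded carton was weighed on the scale, then clamped in the jig with no visible gap, and the stop held a 26 N pull before I let go.

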